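# Press the spaghetti box's lid shut under its springs

## Robot

A 7-joint arm with a two-finger parallel gripper is mounted at the origin on the work surface. World frame = base frame: x ahead of the robot, y to its left, z up, the work surface at z = 0. Lengths are in m, angles in rad, forces in N, time in s.
With the tool pointing down it reaches from about 0.425 to 0.875 m from the base axis. Payload 4.7 kg.
Tool frame: the origin (TCP) lies midway between the tips of the shut fingers; the grasp point (between the pads) lies 19 mm behind it; z points along the fingers, y is the line along which they close (so a half turn about z gives the same grasp; the last joint's range is limited). The gripper opens to 87 mm and grips with 3 to 60 N. Pads are 19 mm wide; open, the fingers measure 117 mm over their backs; the gripper's body (75 mm by 190 mm) begins 51 mm behind the grasp point.
Start: joints at [-1.266, 0.321, -0.07, 1.45, 0.023, 1.371, -0.057], TCP at [0.186, 0.623, 0.223] pointing down, gripper open.
Joint ranges: [-2.86, 2.86], [-0.3, 2.09], [-1.38, 1.24], [0.06, 2.45], [-1.56, 4.7], [0.09, 2.05], [-2.69, 2.69]. Speed limits (rad/s): [2.57, 2.57, 3.14, 3.14, 3.14, 3.14, 3.14].

## Interface

Orientations are given as [roll, pitch, yaw] about the fixed x, y, z axes, in that order (R = Rz(yaw) Ry(pitch) Rx(roll)).
In Python, from plant import env gives the robot as it stands. Calls block until the motion is done:
- env.movep(position, orientation): joint-space move of the TCP to a pose.
- env.move_l(position, frame=None, feed=0.15, max_force=None): straight line of the TCP; frame=None keeps the orientation; feed is the mean speed in m/s. With max_force (N) it stops when the force on the tool has changed by that much, and returns True; else False.
- env.set_joints(angles): joint-space move.
- env.move_gripper(opening): finger opening in m; the grip force is fixed at half the most; returns when the fingers have stopped.
- env.wait(seconds).
- env.ik(position, orientation): joint angles nearest the present ones, or None.
- env.sense(): the state.
- env.get_image(name): name is "scene" or "top" or "wrist"; returns a dict with "pixels" (480x640x3 uint8, blue, green, red), "fx", "fy", "cx", "cy" (pixels), "k1" (the pictures are not rectified: a ray, as slopes to the right and down, at radius r is drawn at 1 + k1 r^2 times it, then the intrinsics apply), "R" (3x3) and "t" (3): a world point X has camera coordinates R X + t. Camera axes: x right, y down, z forward; pixel columns grow to the right and rows downward; lengths in m; the calibration is good to about 2 mm. A picture is of the moment at which its call begins. There is no depth.
A pose or a line that the arm cannot do raises env.Unreachable and nothing moves.
- env.close_job(): hands the job in; it is judged then, once.
Trained networks look in a picture, given as the dict that the camera call returned (one of the last four; its "shot" number tells which), for a name from the list of things; names that differ only in an ending like _2 or _b are one class to them, and where a whole thing is asked for, a point or a joint stands for the part that bears it (a point fixed in the world has none). Each returns a list of dicts, best first, with "confidence" (0 to 1); they miss things now and then, are a little off and sometimes report something else, mostly with a low value. They report only what shows in the picture. A call takes as long as a camera call. They do not tell look-alikes from the thing itself.
- env.regions_of(picture, thing): "pixels" (480x640 bool, what is visible of it) and "point" ([column, row] in pixels, amid what is visible of it).
The state is a dict: "time_s": time; "qpos": joint angles; "qd": joint speeds; "tau": joint torques, N m; "position": TCP position; "eef_rot": TCP orientation; "contact_force": force on the tool from outside, world axes, zero at the start; "moment": the same for the moment, N m; "gripper_width": finger opening in m; "grasp_force": force on a finger pad.
Only numpy, scipy, OpenCV 4.12 (cv2) and the standard library are available. Lean on these libraries where they do the work, as an engineer would, in place of code of your own. Each camera call takes 0.05 s, during which the arm holds its last target. There are 200 camera calls.

## Task

The long spaghetti box on the worktop was left partly open. Press down hard with your fingertips on the black rubber pad of its wooden lid (the waxed wood itself is slippery) and slide the lid shut, so that its front edge passes under the two leaf springs and comes fully home against the end wall; then take your hand away. Only press and slide the lid, do not lift it, and leave the jars, tin and bottle standing where they are.

Things in the scene. Friction and masses are not known exactly. Their poses are not given: they have to be found in the camera images.
- pasta_box: White steel box, 320 x 124 mm, long walls 6 mm thick and 76.5 mm high; its rubber feet hold it fast to the worktop. Origin: centre of its underside, at worktop height; z up, +x along its length to the mouth end, where the springs are. The lid slides along x, between the long walls, on slick ledges 66 mm high. The points below are given in this frame.
- cover_edge (a point): Middle of the top front edge of the box's fixed white cover, at x = -50 mm, 80.5 mm high. The cover is 4 mm thick, spans the full width from here back to x = -160 mm, 2.5 mm above the lid: the lid's rear edge is always under it and cannot be reached.
- spring_lips (a point): Point midway between the lips of the two steel leaf springs, at x = 92 mm, y = 0, 82 mm high. The springs are 16 mm wide, centred at y = +40 and -40 mm (64 mm free between them); from the turned-up lips they dip to 70 mm height at x = 110 mm, 4 mm below the lid's top, and rise to a bracket at x = 148 to 162 mm, 86 mm high.
- lid: Loose wooden lid, 214 x 108 x 8 mm, 0.14 kg, its top 74 mm over the worktop. Origin: centre of its underside; axes as the box's. Shut, it is at x = 47 mm; it starts 55 to 85 mm short. Its front edge wedges the sprung leaves up; they then press on it with about 6 N and keep it shut. At the lips they resist with up to 7 N; the push can only come from friction on the pad: press with 15 to 20 N.
- lid_pad (a point): Centre of the top of the black rubber pad let into the lid's top (50 mm along x, 60 mm along y, 1 mm proud), 30 mm ahead of the lid's origin, 75 mm over the worktop. The pad grips (friction 0.8 to 1.1); the waxed wood around it is slippery (about 0.2), as are the ledges and springs. When the lid starts, the pad's rear edge is at least 15 mm clear of the fixed cover.
- lid_front (a point): Middle of the lid's front top edge, 107 mm ahead of the lid's origin. Shut, it lies at the end wall.
- end_wall (a point): Fixed point on the inner face of the box's end wall, at x = 154 mm, y = 0 in the box's frame and the height of the lid's top: where lid_front comes to lie when the lid is home.
- sauce_jar: Bystander: red sauce jar with a steel cap, 74 mm wide, 115 mm high, loose; origin at the centre of its underside.
- bean_can: Bystander: food tin with a white paper label, 74 mm wide, 95 mm high, loose; origin at the centre of its underside.
- spice_jar: Bystander: amber spice jar with a black cap, 48 mm wide, 95 mm high, loose; origin at the centre of its underside.
- oil_bottle: Bystander: yellow oil bottle with a white cap, 58 mm wide, 150 mm high, loose; origin at the centre of its underside.
Mind the look-alikes: they are no part of the job. What is meant by the lid is not purple or red, and is the larger of those in its own colour.

How it is judged:
On the way:
1. the lid's front edge goes under both springs while the fingers press on its pad with more than 5 N (x of lid_front in the frame of pasta_box above 0.115 m and contact force between the fingers and lid above 5 N and horizontal distance between the grasp point and lid_pad below 0.06 m), for 0.05 s.
At the end, for the whole second after the job is handed in: The lid lies flat in the box (within 3 mm of its ledges and 0.03 rad), its front edge under the springs and no more than 4 mm from the end wall, at rest (x of lid_front in the frame of pasta_box above 0.15 m and z of lid in the frame of pasta_box between 0.063 and 0.069 m and angle between the z axis of lid and the z axis of pasta_box, either way round below 0.03 rad and linear speed of lid below 0.01 m/s); the robot touches nothing.
It fails at once if the lid is lifted more than 6 mm off its ledges or tipped up (z of lid in the frame of pasta_box above 0.072 m or angle between the z axis of lid and the z axis of pasta_box, either way round above 0.1 rad).
It fails at once if the sauce jar is shifted more than 20 mm or tipped (distance of sauce_jar from where it was at the start of the episode above 0.02 m or angle between sauce_jar's own z axis and vertical above 0.2 rad).
It fails at once if the tin of beans is shifted more than 20 mm or tipped (distance of bean_can from where it was at the start of the episode above 0.02 m or angle between bean_can's own z axis and vertical above 0.2 rad).
It fails at once if the spice jar is shifted more than 20 mm or tipped (distance of spice_jar from where it was at the start of the episode above 0.02 m or angle between spice_jar's own z axis and vertical above 0.2 rad).
It fails at once if the oil bottle is shifted more than 20 mm or tipped (distance of oil_bottle from where it was at the start of the episode above 0.02 m or angle between oil_bottle's own z axis and vertical above 0.2 rad).
It also fails if it takes over 45 s, if anything falls off the work surface, if the arm or the gripper's body presses on something with over 40 N, if the wrist force passes 120 N, or if a joint passes its speed limit or range.

## Working session

There is one attempt and no reset: what is moved stays moved. The work goes in short steps, each a Python script; the robot and the scene stay as the last script left them, time stands still between calls to the robot, and variables do not carry over. Pictures are saved under pics/ and viewed, at most 10 in all, crops included, and the job is handed in when it is done.

```bash
mkdir -p pics; ls; cat > h.py <<'E'
import numpy as np, cv2
from plant import env
def ray(p,uv):
    K=np.array([[p['fx'],0,p['cx']],[0,p['fy'],p['cy']],[0,0,1.]])
    m=cv2.undistortPoints(np.array([[uv]],float),K,np.array([p['k1'],0,0,0.]))[0,0]
    R=np.array(p['R']);t=np.array(p['t'])
    return -R.T@t, R.T@np.array([m[0],m[1],1.])
def at(p,uv,z):
    o,d=ray(p,uv); return o+d*(z-o[2])/d[2]
def px(p,X):
    c=np.array(p['R'])@np.array(X,float)+np.array(p['t']); s=c[:2]/c[2]; s=s*(1+p['k1']*(s@s))
    return np.array([p['fx']*s[0]+p['cx'],p['fy']*s[1]+p['cy']])
E
python3 - <<'E'
from h import *
for n in ("scene","top"):
    p=env.get_image(n); cv2.imwrite(f"pics/{n}1.png",p["pixels"])
    print(n,(-np.array(p['R']).T@p['t']).round(3))
    for th in ("pasta_box","lid","lid_pad","sauce_jar","bean_can","spice_jar","oil_bottle"):
        for r in env.regions_of(p,th): print(th,round(r["confidence"],2),np.round(r["point"]),r["pixels"].sum(),at(p,r["point"],0.074).round(3))
print(env.sense())
E
```

```text
pics
scene [1.298 0.454 0.782]
pasta_box 0.58 [268. 262.] 7432 [ 0.61  -0.134  0.074]
lid 0.97 [263. 248.] 1946 [ 0.58  -0.169  0.074]
lid 0.85 [193. 204.] 1227 [ 0.549 -0.403  0.074]
lid 0.56 [426. 281.] 1821 [0.473 0.144 0.074]
lid_pad 0.96 [265. 250.] 1886 [ 0.584 -0.162  0.074]
lid_pad 0.75 [194. 202.] 1210 [ 0.542 -0.407  0.074]
lid_pad 0.66 [433. 282.] 1867 [0.467 0.156 0.074]
lid_pad 0.59 [382. 394.] 6357 [0.761 0.216 0.074]
sauce_jar 0.56 [346. 282.] 2347 [0.57  0.024 0.074]
bean_can 0.81 [221. 217.] 1155 [ 0.548 -0.316  0.074]
bean_can 0.6 [263. 264.] 7426 [ 0.62  -0.136  0.074]
bean_can 0.15 [294. 197.] 1053 [ 0.385 -0.24   0.074]
spice_jar 0.8 [259. 309.] 1214 [ 0.725 -0.059  0.074]
spice_jar 0.56 [348. 284.] 2339 [0.57  0.029 0.074]
oil_bottle 0.79 [293. 199.] 1062 [ 0.393 -0.236  0.074]
oil_bottle 0.35 [265. 249.] 1792 [ 0.581 -0.164  0.074]
top [ 0.397 -0.077  1.461]
pasta_box 0.75 [336. 256.] 5098 [ 0.518 -0.149  0.074]
lid 0.98 [474. 282.] 2227 [ 0.463 -0.474  0.074]
lid 0.78 [347. 232.] 2433 [ 0.576 -0.171  0.074]
lid 0.76 [202. 185.] 3643 [0.678 0.173 0.074]
lid 0.6
[... 658 characters left out ...]
6  0.074]
{'time_s': 0.8, 'qpos': array([-1.26591196,  0.32097472, -0.07010898,  1.45046951,  0.02261492,
        1.37078421, -0.05688056]), 'qd': array([-0.0014023 ,  0.00172622, -0.00016696, -0.00068854, -0.00122472,
       -0.00235149, -0.00045658]), 'tau': array([ 3.23628938e-04, -4.91039765e+01, -4.03006654e-01, -3.12758553e+01,
       -6.38054218e-02,  3.34550848e-02,  7.60052767e-07]), 'position': array([0.18639218, 0.62274468, 0.22261836]), 'eef_rot': array([3.14144003e+00, 5.36009062e-05, 2.85085755e+00]), 'contact_force': array([-0.67549063,  0.1324378 , -0.07860839]), 'moment': array([ 0.0027079 ,  0.00765454, -0.04423749]), 'grasp_force': 0.0, 'gripper_width': 0.0873049683601334}
```

View pics/scene1.png

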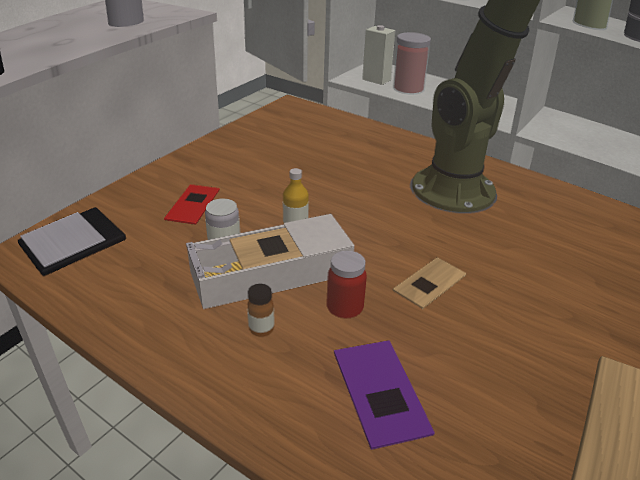

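View pics/top1.png

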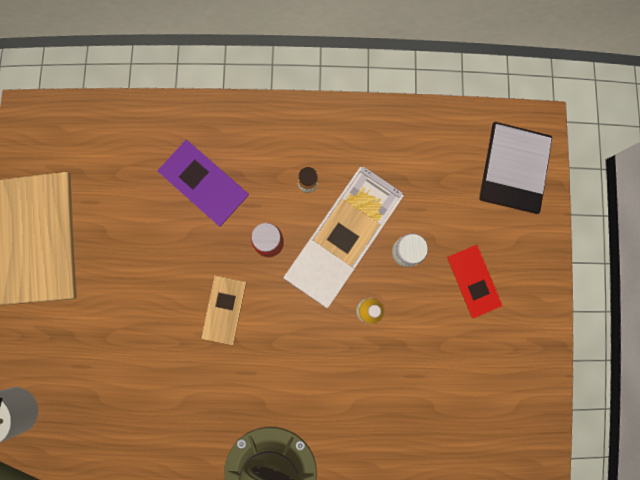

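The scene and top pictures both show the box, jars and candidate lids. In the top picture the lid candidates are: wood lid in the box (343,237), small loose wood one (224,310), purple (203,182) and red (474,282). I choose the one in the box, because it is wooden and the larger wooden one. I'll check it in a close crop and measure it.

```bash
python3 - <<'E'
from h import *
p=env.get_image("top"); im=p["pixels"]
cv2.imwrite("pics/crop1.png",cv2.resize(im[160:315,275:415],None,fx=3.8,fy=3.8,interpolation=cv2.INTER_CUBIC))
s=env.get_image("scene")
for q,(x0,y0,x1,y1) in ((p,(322,215,365,260)),(s,(250,230,295,262))):
    g=q["pixels"][y0:y1,x0:x1].max(2); m=(g<75).astype(np.uint8)
    n,l,st,c=cv2.connectedComponentsWithStats(m); k=1+st[1:,4].argmax()
    pts=np.argwhere(l==k)[:,::-1]+[x0,y0]
    w=np.array([at(q,u,.075)[:2] for u in pts]); r=cv2.minAreaRect((w*1000).astype(np.float32))
    print(st[k],w.mean(0).round(4),r)
    if q is p: 
        W=w-w.mean(0); print(np.sqrt(np.linalg.eigvalsh(W.T@W/len(w))*12))
# box outline in top: white/wood vs table via network mask
for q in (p,s):
  rs=env.regions_of(q,"pasta_box")
  if rs:
    m=rs[0]["pixels"].astype(np.uint8); c=max(cv2.findContours(m,0,2)[0],key=cv2.contourArea)
    print(rs[0]["confidence"],cv2.minAreaRect(c), cv2.boxPoints(cv2.minAreaRect(c)))
    w=np.array([at(q,u,.0785)[:2]*1000 for u in c[:,0]],np.float32); print(cv2.minAreaRect(w))
E
```

```text
[  6   9  30  29 461] [ 0.5612 -0.1618] ((561.236083984375, -161.7726593017578), (55.42536163330078, 45.238189697265625), 56.557647705078125)
[0.04540777 0.05561431]
[  7   6  31  20 408] [ 0.5636 -0.1599] ((563.2910766601562, -160.43060302734375), (58.57101058959961, 48.3432502746582), 57.53697967529297)
0.87 ((344.4366760253906, 236.1886444091797), (55.058616638183594, 140.8975067138672), 34.93931198120117) [[281.52267 278.17337]
 [362.21585 162.67137]
 [407.35068 194.20392]
 [326.6575  309.70593]]
((566.6776733398438, -167.18939208984375), (127.474609375, 331.329833984375), 56.5812873840332)
0.7 ((271.5908203125, 259.94610595703125), (68.11662292480469, 164.7112579345703), 78.49518585205078) [[184.09695 242.99794]
 [345.4988  210.14624]
 [359.0847  276.8943 ]
 [197.68283 309.74597]]
((594.0119018554688, -132.52381896972656), (208.5198211669922, 331.7346496582031), 57.16429138183594)
```

View pics/crop1.png

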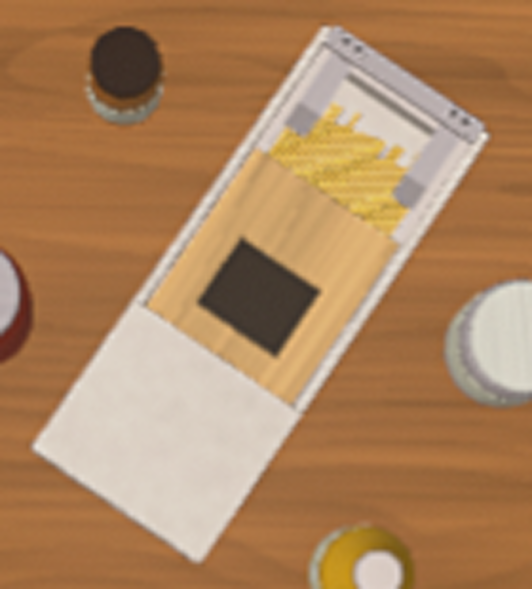

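The crop shows the wooden lid in the white box: pad centre at about (343,238) in the full top picture, cover edge to its lower left, springs with grey lips at the upper right. So this is the right lid, and the mouth points to upper right. I'll check the box pose from its corners, choose a yaw and approach.

```bash
python3 - <<'E'
from h import *
p=env.get_image("top")
C=lambda u,v,z: at(p,(u/3.8+275-.4,v/3.8+160-.4),z)[:2]
rl,rr=C(33,447,.0805),C(200,562,.0805); ml,mr=C(330,28,.0765),C(487,133,.0765); cl,cr=C(143,302,.0805),C(300,408,.0805)
R=(rl+rr)/2;M=(ml+mr)/2;Ce=(cl+cr)/2
d=M-R; print("len",np.linalg.norm(d),"wid",np.linalg.norm(rl-rr),np.linalg.norm(ml-mr),"ang",np.degrees(np.arctan2(d[1],d[0])),np.degrees(np.arctan2(*(rl-rr)[::-1]))-90)
e=d/np.linalg.norm(d); o=(R+M)/2; print("centre",o,"cover x",(Ce-o)@e)
pad=np.array([.562,-.161]); n=np.array([-e[1],e[0]])
print("pad in box",(pad-o)@e,(pad-o)@n)
end=o+.077*e; print("end",end)
for y in (np.arctan2(e[1],e[0]),np.arctan2(e[1],e[0])+np.pi):
    for X in ([*pad,.25],[*pad,.07],[*end,.07]):
        q=env.ik(X,[np.pi,0,y]); print(y,None if q is None else np.round(q,2))
E
```

```text
len 0.31893460929541284 wid 0.12251033144907647 0.11739923513711295 ang -33.3235252848866 -33.20732304728368
centre [ 0.56541187 -0.16567279] cover x -0.04850359590690576
pad in box -0.005417970730493493 0.0020301318374195045
end [ 0.62975168 -0.20797397]
-0.5816052345928525 [-0.65  0.27  1.07  1.61 -0.24  1.41 -1.72]
-0.5816052345928525 [-0.62  0.5   1.07  1.82 -0.49  1.12 -1.53]
-0.5816052345928525 [-0.47  0.69  1.06  1.61 -0.64  1.22 -1.42]
2.5599874189969407 [ 0.11  0.17  0.14  1.59 -0.02  1.39  1.24]
2.5599874189969407 [-0.47  0.41  0.86  1.82 -0.35  1.08  1.5 ]
2.5599874189969407 [-0.32  0.57  0.81  1.61 -0.44  1.15  1.58]
```

```bash
cat >> h.py <<'E'
o=np.array([.5655,-.1655]); a=np.radians(-33.3); e=np.array([np.cos(a),np.sin(a)]); n=np.array([-e[1],e[0]])
O=[np.pi,0,a+np.pi]
def bx(X): X=np.asarray(X)[:2]-o; return X@e, X@n
def rep():
    s=env.sense(); f=s["contact_force"]
    print(round(s["time_s"],2),np.round([*bx(s["position"]),s["position"][2]],4),"F",np.round([f[:2]@e,f[:2]@n,f[2]],1),flush=True); return s
E
python3 - <<'E'
from h import *
env.move_gripper(0.0)
P=o-.007*e
env.move_l([.186,.623,.3]); env.movep([*P,.25],O); rep()
print(env.move_l([*P,.095],feed=.15)); s=rep()
print(env.move_l([*P,.06],feed=.02,max_force=15)); rep(); env.wait(.3); rep()
p=env.get_image("scene"); cv2.imwrite("pics/press.png",p["pixels"][180:340,150:390].repeat(3,0).repeat(3,1))
E
```

```text
6.29 [-0.0073  0.0013  0.25  ] F [-0.3  0.1 -0.5]
False
7.47 [-0.0062  0.0003  0.096 ] F [-0.4  0.7 -0.3]
True
8.52 [-0.0066  0.0002  0.0755] F [ 0.1 -0.2  3.7]
8.82 [-0.0066  0.0001  0.0755] F [0.9 0.4 5.7]
```

View pics/press.png

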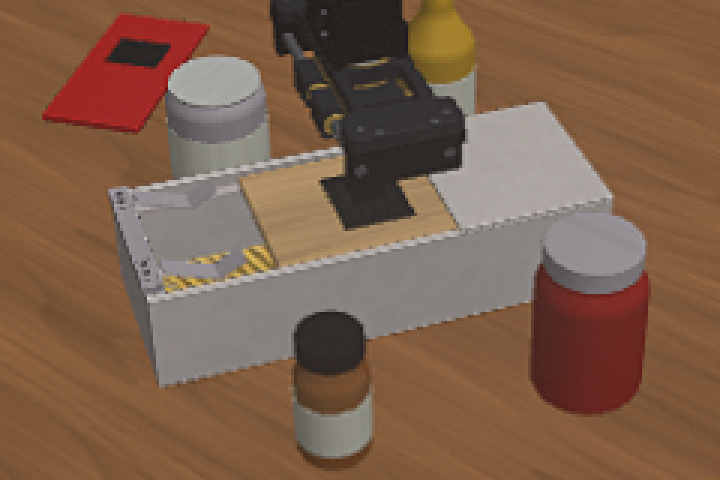

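The crop shows the fingertips on the pad, near its centre (about (275,245) in the scene picture), bearing with 6 N. Next I'll press down in small steps until it reaches 17 N.

```bash
python3 - <<'E'
from h import *
P=o-.007*e; z=.0755
for i in range(14):
    z-=.0007; env.move_l([*P,z],feed=.02); env.wait(.1); print(round(z,4),end=" "); s=rep()
    if s["contact_force"][2]>16: break
open("z","w").write(str(z))
E
```

```text
0.0748 9.22 [-0.0066  0.0002  0.0755] F [ 0.  -0.2  5.6]
0.0741 9.57 [-0.0065  0.0002  0.0754] F [-1.7 -0.5  9.8]
0.0734 9.92 [-0.0062  0.0003  0.0754] F [-3.1 -0.5 12.2]
0.0727 10.27 [-0.0058  0.0005  0.0754] F [-2.9 -0.9 15.1]
0.072 10.62 [-0.0054  0.0006  0.0754] F [-3.9 -1.2 18.1]
```

```bash
python3 - <<'E'
from h import *
z=float(open("z").read()); x=-.007; last=None
while x<.088:
    x+=.004; env.move_l([*(o+x*e),z],feed=.04); 
    print(round(x,3),round(z,4),end=" "); s=rep(); f=s["contact_force"]
    z+=np.clip((f[2]-18)*.00015,-.001,.001)
    if -f[:2]@e>13 or s["time_s"]>30 or f[2]<6: break
open("z","w").write(str(z)); open("x","w").write(str(x))
env.wait(.2); rep()
p=env.get_image("top"); cv2.imwrite("pics/slid.png",cv2.resize(p["pixels"][150:315,265:435],None,fx=3.5,fy=3.5))
p=env.get_image("scene"); cv2.imwrite("pics/slid_s.png",cv2.resize(p["pixels"][180:340,150:390],None,fx=3,fy=3))
E
```

```text
-0.003 0.072 10.87 [-0.0009  0.001   0.0754] F [-2.3 -0.2 16.4]
0.001 0.0718 11.12 [0.0033 0.0012 0.0754] F [-0.9 -0.1 17.8]
0.005 0.0717 11.37 [0.0074 0.0012 0.0754] F [-2.1 -0.5 18.2]
0.009 0.0718 11.62 [0.0113 0.0013 0.0754] F [-1.8  0.  16.7]
0.013 0.0716 11.87 [0.0154 0.0013 0.0754] F [-2.  -0.9 17. ]
0.017 0.0714 12.12 [0.0195 0.0014 0.0754] F [-2.   0.3 17.8]
0.021 0.0714 12.37 [0.0235 0.0014 0.0754] F [-1.7 -0.2 17.6]
0.025 0.0713 12.62 [0.0261 0.0015 0.0754] F [-5.5 -0.7 21.2]
0.029 0.0718 12.87 [0.0286 0.0015 0.0754] F [-8.  -0.4 21.3]
0.033 0.0723 13.12 [0.0327 0.0015 0.0754] F [-6.6  1.2 18.9]
0.037 0.0724 13.37 [0.0372 0.0014 0.0754] F [-5.6  0.3 17.8]
0.041 0.0724 13.62 [0.0414 0.0014 0.0754] F [-5.3  0.6 17.1]
0.045 0.0723 13.87 [0.0454 0.0014 0.0754] F [-4.4  0.4 17. ]
0.049 0.0721 14.12 [0.0495 0.0015 0.0754] F [-5.3 -0.2 17.4]
0.053 0.072 14.37 [0.0536 0.0015 0.0754] F [-5.2  0.5 17.1]
0.057 0.0719 14.62 [0.0576 0.0015 0.0754] F [-5.  -0.2 18.6]
0.061 0.072 14.87 [0.0616 0.0015 0.0754] F [-5.5  0.1 17.6]
0.065 0.0719 15.12 [0.0656 0.0015 0.0754] F [-4.9  0.7 17.6]
0.069 0.0719 15.37 [0.0696 0.0015 0.0754] F [-4.5  0.6 18.3]
0.073 0.0719 15.62 [0.0736 0.0015 0.0754] F [-4.3 -0.7 17.1]
0.077 0.0718 15.87 [0.0754 0.0016 0.0754] F [-11.2  -0.8  23.3]
0.081 0.0726 16.12 [0.0755 0.0016 0.0754] F [-19.3  -0.5  26.2]
16.32 [0.0755 0.0017 0.0754] F [-19.   -0.9  26.2]
```

View pics/slid_s.png

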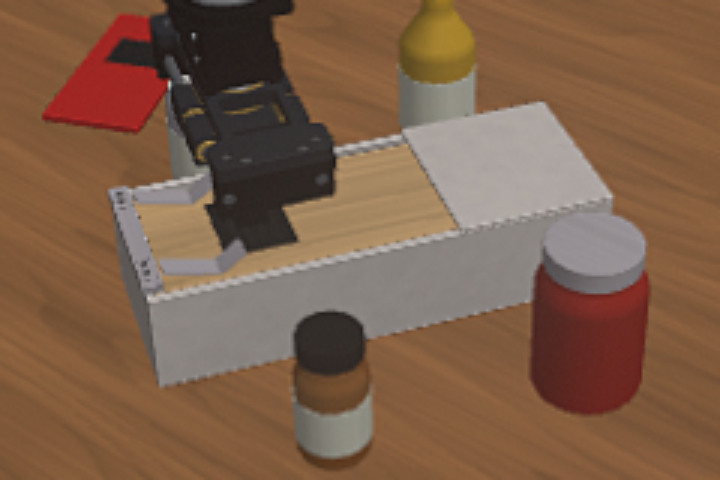

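The crop shows the lid under both springs and up to the end bracket, and the force record shows a hard stop after about 82 mm of travel. Next I'll lift straight up, retreat and check.

```bash
python3 - <<'E'
from h import *
P=o+.079*e
env.move_l([*P,.10],feed=.05); rep(); env.move_l([*P,.28]); env.movep([.45,.25,.3],O); env.wait(.3); rep()
p=env.get_image("top"); im=p["pixels"]; c=px(p,[*(o+.077*e),.075]).astype(int); 
g=im[c[1]-25:c[1]+25,c[0]-25:c[0]+25].max(2); n_,l,st,ce=cv2.connectedComponentsWithStats((g<75).astype(np.uint8)); k=1+st[1:,4].argmax()
print("pad box xy",bx(at(p,ce[k]+c-25,.075)),st[k])
for th,h in (("sauce_jar",.115),("bean_can",.095),("spice_jar",.095),("oil_bottle",.15)):
    print(th,[(round(r["confidence"],2),np.round(r["point"])) for r in env.regions_of(p,th)])
cv2.imwrite("pics/end.png",cv2.resize(im[150:330,240:440],None,fx=3,fy=3,interpolation=cv2.INTER_CUBIC))
E
```

```text
17.12 [ 0.0789 -0.0001  0.0997] F [ 0.2 -0.2  0.1]
20.57 [-0.3242  0.2837  0.2999] F [-0.2  0.5  0.2]
pad box xy (np.float64(0.07676062130483562), np.float64(0.002383178817120399)) [ 10  11  30  28 452]
sauce_jar [(0.69, array([266., 240.])), (0.56, array([309., 180.])), (0.4, array([324., 266.]))]
bean_can [(0.62, array([409., 249.]))]
spice_jar [(0.74, array([308., 180.]))]
oil_bottle [(0.83, array([371., 310.])), (0.34, array([269., 238.]))]
```

View pics/end.png

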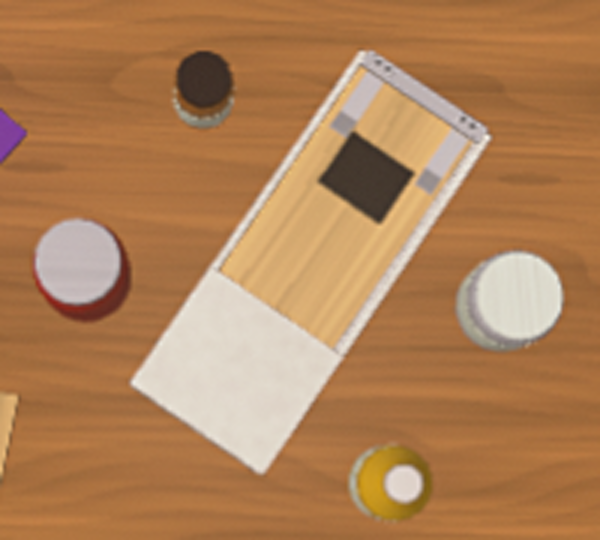

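The crop shows the lid fully shut under both springs, with the pad at (362,209) in the full top picture, which is box x = 76.8 mm against 77 mm when shut. All four bystanders are standing where they were, and the hand is clear.

```bash
python3 -c "
from plant import env
print(env.close_job())"
```

```text
the job is handed in; nothing more can be done
None
```

I slid the lid shut under both springs to a hard stop at the end wall (pad at 76.8 mm against 77 mm when shut), left the jars, tin and bottle standing, took the hand clear and handed the job in; no verdict was returned.

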